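# Clear the seal-test plate and snap its lid shut

## Robot

A 6-joint arm with a two-finger parallel gripper is mounted at the origin on the work surface. World frame = base frame: x ahead of the robot, y to its left, z up, the work surface at z = 0. Lengths are in m, angles in rad, forces in N, time in s.
With the tool pointing down it reaches from about 0.425 to 0.925 m from the base axis. Payload 12.5 kg.
Tool frame: the origin (TCP) lies where the fingers leave the gripper's body, on its centre line; the fingertips stand 73 mm ahead of it and the grasp point (between the pads) lies 54 mm ahead of it (robot.grip_point_offset is the z of the grasp point in the tool frame, in m); z points along the fingers, y is the line along which they close (so a half turn about z gives the same grasp; the last joint's range is limited). The gripper opens to 85 mm and grips with 20 to 120 N. Pads are 22 mm wide; open, the fingers measure 114 mm over their backs; the gripper's body (76 mm by 85 mm) begins 54 mm behind the grasp point. The pads swing forward as they close: fully open they stand 13 mm farther back than shut.
Start: joints at [1.034, 0.491, 1.559, -0, 1.092, -0.106], TCP at [0.261, 0.568, 0.304] pointing down, gripper open.
Joint ranges: [-3.1, 3.1], [-0.84, 2.19], [0.05, 2.79], [-1.13, 4.28], [0.06, 2.93], [-2.69, 2.69]. Speed limits (rad/s): [2.22, 2.22, 2.79, 3.14, 3.14, 3.14].

## Interface

Orientations are given as a rotation vector (axis times angle).
In Python, from rig import readout, viewer, robot gives the robot as it stands.
- The arm moves only by the tool arm_command, never from a script. Its argument "series" is a list of rows, each a list of 5 numbers: the shift along the tool's x, y, z in m, then the turn about the tool's z in degrees, then the finger opening in m, from 0 to 0.0854. A call has 1 to 8 rows; each row shifts and turns the commanded pose from where the row before left it, along the tool's axes as they then stand; what a row does not reach is not made up. A row lasts 1/8 s, in which the tool goes at most 62.5 mm and 10.7 degrees, less where a joint would pass 70% of its speed; a pose out of reach is approached as far as the arm can. A call with a gripper value outside its range is refused whole. The fingers move at their own pace and stop on an object; "squeeze" is the grip in N (left out, the last holds). Time passes only in rows, so rows that do not move let the fingers close. It gives the time, the measured TCP pose, the force, the opening and the grip force at its end, in the units of the state.
- readout.get_state(): the state, without advancing time (a new reading comes with each control period).
- viewer.read_camera(name): name is "scene" or "top"; returns a dict with "image" (400x640x3 uint8, red, green, blue), "fovy" (degrees; the focal length in pixels is half the picture's height over the tangent of half this angle, whatever the lens; pixels are square), "cx", "cy" (the principal point, pixels), "pose" (4x4, takes a point from camera to world coordinates). Camera axes: x right, y down, z forward; pixel columns grow to the right and rows downward; lengths in m; the calibration is good to about 2 mm. A picture is of the moment at which its call begins. There is no depth.
- robot.close_job(): hands the job in; it is judged then, once.
The state is a dict: "time": time; "joint_pos": joint angles; "dq": joint speeds; "joint_torque": joint torques, N m; "eef_pos": TCP position; "eef_rot": TCP orientation; "contact_force": force on the tool from outside, world axes, zero at the start; "torque": the same for the moment, N m; "width": finger opening in m; "grip_force": force on a finger pad.
Only numpy, scipy, OpenCV 4.12 (cv2) and the standard library are available. Lean on these libraries where they do the work, as an engineer would, in place of code of your own. Each camera call takes 0.05 s, during which the arm holds its last target. There are 200 camera calls.

## Task

Use the yellow scraper to push the three brass chips off the seal-test plate sideways into the blue chip tray (keep the fingers off the chips), and stand the scraper upright back on its green mat. Then press the fixture's blue lid fully shut, past its spring catch, so that it stays home. Leave the valve, the jar and the steel bin where they are.

Things in the scene. Friction and masses are not known exactly. Their poses are not given: they have to be found in the camera images.
- fixture: fixed seal-test fixture: grey block 150 (x) x 220 (y) mm whose top, a bare aluminium test plate, is 50 mm above the bench. Origin at the centre of the block's underside; +x towards the hinge, +y away from the tray. In the middle of its front (-x) side stands a dark catch housing, x -114 to -86 mm, y -22 to 22 mm, 74 mm high, with a spring roller at its top
- plate_top (a point): centre of the test plate's upper surface (fixture axes); the plate reaches 75 mm to either side in x and 110 mm in y
- tray_in (a point): centre of the floor of the open blue chip tray that joins the -y side of the fixture (fixture axes): 150 (x) x 74 (y) mm outside, 3.5 mm walls, rim 30 mm above the bench, 20 mm below the plate
- lid (a joint): hinge angle of the blue lid, rad: 0 shut flat on the plate, 1.57 upright, up to 1.9. Starts open at 1.45 to 1.7. A stiff hinge: it stays where it is left. From about 0.07 a bar on its front edge meets the catch's spring roller and must be pushed past it (about 12 N on the orange disc), right down until it lies flat at 0, where the catch holds it. Below 0.015 counts as shut
- lid_hinge (a point): middle of the lid's hinge line, on the far (+x) edge of the fixture, 51 mm above the bench; turns with the lid. The lid is a 150 x 220 x 14 mm slab that reaches from here 150 mm along its own -x; its underside is its z = 0 and its outer face its z = +14 mm; it turns about its own y
- lid_press (a point): centre of the top of the orange press disc (36 mm across, 2 mm thick) on the lid's outer face, 120 mm from the hinge line
- scraper: yellow scraper block, standing: black rubber foot 84 (x) x 34 (y) x 12 mm and above it a yellow grip 70 (x) x 22 (y) mm up to 62 mm. Grip it across y from above. Origin at the centre of the foot's underside; 150 g
- mat: fixed green mat 130 (x) x 120 (y) x 4 mm on which the scraper stands; origin at the centre of its underside, on the bench
- chip0: brass metal chip about 15 x 11 x 8 mm high, lying on the test plate within 65 mm of its middle in y and 0 to 50 mm in front of its middle (fixture x -50 to 0 mm); origin at the centre of its underside
- chip1: brass metal chip about 15 x 11 x 8 mm high, lying on the test plate within 65 mm of its middle in y and 0 to 50 mm in front of its middle (fixture x -50 to 0 mm); origin at the centre of its underside
- chip2: brass metal chip about 15 x 11 x 8 mm high, lying on the test plate within 65 mm of its middle in y and 0 to 50 mm in front of its middle (fixture x -50 to 0 mm); origin at the centre of its underside
- valve: bystander: brass valve body 40 x 30 x 64 mm with a black knob; origin at the centre of its underside
- jar: bystander: jar 60 mm across, 80 mm high; origin at the centre of its underside
- bin: bystander: open steel bin 150 x 120 x 60 mm; origin at the centre of its underside
Things that resemble listed ones, but are neither listed nor needed, are in the scene too. What is meant by the mat is not pink, purple or white, and is the smaller of those in its own colour.

How it is judged:
By the outcome, as a careful person would: the job done as asked, in the order asked, and still so for the second after the job is handed in, with the robot touching nothing.
It also fails if it takes over 69 s, if anything falls off the work surface, if the arm or the gripper's body presses on something with over 40 N, if the wrist force passes 120 N, or if a joint passes its speed limit or range.

## Working session

There is one attempt and no reset: what is moved stays moved. The work goes in short steps, Python scripts to look and compute and a tool call to move; the robot and the scene stay as the last step left them, time stands still between calls to the robot, and variables do not carry over. Pictures are saved under pics/ and viewed, at most 10 in all, crops included, and the job is handed in when it is done.

Besides the shell and the picture viewer there is one more tool, called after "Emit:" by a JSON object that holds its "op" and its "data". arm_command: Moves the arm, as the interface text tells. Its arguments: {"type":"object","properties":{"series":{"type":"array"},"squeeze":{"type":"number"}},"required":["series"]}

```bash
ls; mkdir -p pics; cat > h.py <<'E'
import numpy as np, cv2
from rig import readout, viewer, robot
def cam(n):
    c=viewer.read_camera(n); c['f']=c['image'].shape[0]/2/np.tan(np.radians(c['fovy'])/2); return c
def ray(c,u,v,z):
    d=c['pose'][:3,:3]@np.array([(u-c['cx'])/c['f'],(v-c['cy'])/c['f'],1]); o=c['pose'][:3,3]
    return o+d*(z-o[2])/d[2]
def proj(c,p):
    q=c['pose'][:3,:3].T@(np.array(p)-c['pose'][:3,3]); return q[:2]/q[2]*c['f']+[c['cx'],c['cy']]
def save(im,n): cv2.imwrite('pics/'+n,im[...,::-1])
E
python3 - <<'E'
from h import *
for n in('scene','top'):
    c=cam(n); save(c['image'],n+'0.png'); print(n,c['f'],c['cx'],c['cy'],c['pose'].round(3))
s=readout.get_state(); print({k:np.round(v,3) for k,v in s.items()}, robot.grip_point_offset)
E
```

```text
pics
scene 499.2131736735159 332.1321427461329 206.0794065031813 [[-0.554  0.62  -0.556  1.29 ]
 [ 0.832  0.398 -0.386  0.553]
 [-0.018 -0.676 -0.736  1.056]
 [ 0.     0.     0.     1.   ]]
top 485.87371053717055 327.7239738581647 205.61533528058092 [[ 0.022 -0.991  0.131  0.382]
 [-1.    -0.019  0.022  0.003]
 [-0.019 -0.131 -0.991  1.481]
 [ 0.     0.     0.     1.   ]]
{'time': np.float64(0.1), 'joint_pos': array([ 1.034,  0.492,  1.559, -0.   ,  1.092, -0.106]), 'dq': array([-0.   , -0.002, -0.002,  0.001,  0.001, -0.   ]), 'joint_torque': array([ 2.0000e-03, -6.1945e+01, -2.6202e+01, -0.0000e+00,  3.0000e-03,
       -0.0000e+00]), 'eef_pos': array([0.261, 0.568, 0.303]), 'eef_rot': array([-6.710e-01, -3.069e+00,  2.000e-03]), 'contact_force': array([-0.241, -0.141,  0.029]), 'torque': array([-0.045,  0.001,  0.016]), 'grip_force': np.float64(0.0), 'width': np.float64(0.085)} 0.0539
```

View pics/scene0.png

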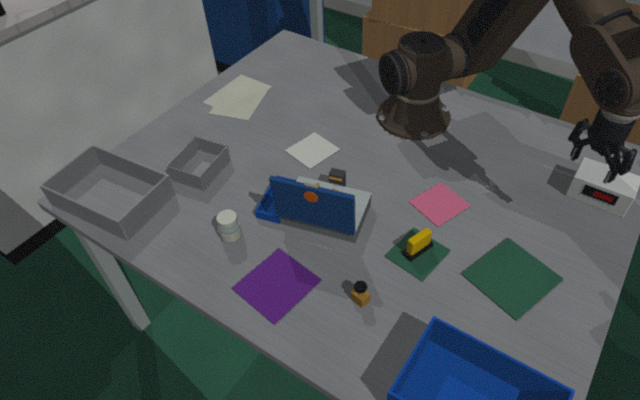

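View pics/top0.png

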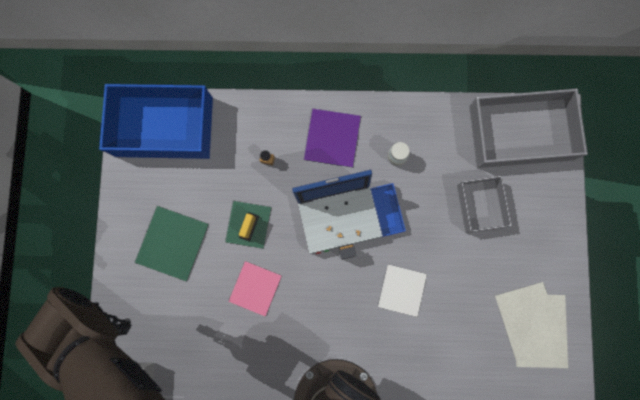

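The scene picture shows the scraper at (419,241) on the small green mat, the open lid at (315,205) with its orange disc at (311,197), and the jar at (228,225). The top picture shows the scraper at (247,226) on the small green mat (248,225), and the plate around (342,220) with chips near (329,229), (341,235) and (358,233). The blue tray is at (388,210), the catch at (347,251), the valve at (266,157) and the jar at (400,152).

What could be confused:
- **Green mats:** large at top (172,243), small at (248,225). I choose the small one.
- **Blue trays:** large box at (157,120), fixture tray at (388,210). I choose the fixture tray.
- **Brass:** the valve at (266,157) is not a chip. There are also dark dots on the plate at (327,207) and (347,203), and the orange lid disc.

Next is a close crop with measurements.

```bash
python3 - <<'E'
from h import *
c=cam('top'); im=c['image']; hsv=cv2.cvtColor(im,cv2.COLOR_RGB2HSV).astype(int); H,S,V=[hsv[...,i] for i in range(3)]
save(cv2.resize(im[160:270,215:415],None,fx=4,fy=4,interpolation=cv2.INTER_CUBIC),'crop1.png')
def blobs(name,m,z,win,amin=5):
    m=m.astype(np.uint8); w=np.zeros_like(m); x0,y0,x1,y1=win; w[y0:y1,x0:x1]=1; m=m*w
    n,l,st,ce=cv2.connectedComponentsWithStats(m)
    for i in range(1,n):
        if st[i,4]<amin: continue
        cs=max(cv2.findContours((l==i).astype(np.uint8),0,2)[0],key=len)
        P=np.array([ray(c,*p[0],z)[:2] for p in cs],np.float32)*1000
        r=cv2.minAreaRect(P); print(name,st[i,4],ce[i].round(1),'xy',np.round(ray(c,*ce[i],z)[:2],4),'rect',np.round(r[0],1),np.round(r[1],1),round(r[2],1))
        print('   ',cv2.boxPoints(r).round(0).tolist())
blobs('mat',((H>60)&(H<95)&(S>70))|((H>15)&(H<35)&(S>120)),.004,(215,190,280,260),50)
blobs('scraper',(H>18)&(H<35)&(S>130)&(V>90),.062,(215,190,280,260),10)
blobs('chip',(H>8)&(H<35)&(S>60)&(V>80),.054,(310,212,370,242),4)
blobs('plate',(S<45)&(V>150),.05,(290,180,390,260),200)
blobs('tray',(H>100)&(H<125)&(S>120),.03,(370,178,410,245),50)
for uv in [(330,207),(380,160)]: print(hsv[uv[1],uv[0]])
E
```

```text
mat 1196 [246.3 223.1] xy [0.5183 0.2843] rect [514.8 279.3] [114.3 123.9] 81.6
    [[445.0, 232.0], [568.0, 214.0], [584.0, 327.0], [462.0, 345.0]]
scraper 218 [246.6 225.4] xy [0.5059 0.2721] rect [506.6 271.7] [27.5 70.5] 71.9
    [[469.0, 270.0], [536.0, 248.0], [544.0, 274.0], [477.0, 296.0]]
chip 14 [328.8 228.1] xy [0.5035 0.0303] rect [503.9  31.2] [11.8  8.8] 1.2
    [[498.0, 35.0], [498.0, 27.0], [510.0, 27.0], [510.0, 36.0]]
chip 15 [357.8 232.4] xy [ 0.4927 -0.0552] rect [492.9 -55.6] [14.9  8.4] 19.2
    [[484.0, -54.0], [487.0, -62.0], [501.0, -57.0], [498.0, -49.0]]
chip 14 [339.5 234.7] xy [ 0.4848 -0.0016] rect [485.4  -1.6] [8.8 8.8] 1.1
    [[481.0, 3.0], [481.0, -6.0], [490.0, -6.0], [490.0, 3.0]]
plate 2483 [337.  227.7] xy [0.5057 0.0062] rect [521.9  -1.8] [154.2 224.8] 12.0
    [[423.0, 92.0], [470.0, -128.0], [621.0, -96.0], [574.0, 124.0]]
tray 1110 [387.9 209.5] xy [ 0.5652 -0.1454] rect [ 566.  -145.2] [148.8  68.3] 14.7
    [[485.0, -131.0], [503.0, -197.0], [647.0, -159.0], [629.0, -93.0]]
[ 90  15 121]
[120   9 148]
```

View pics/crop1.png

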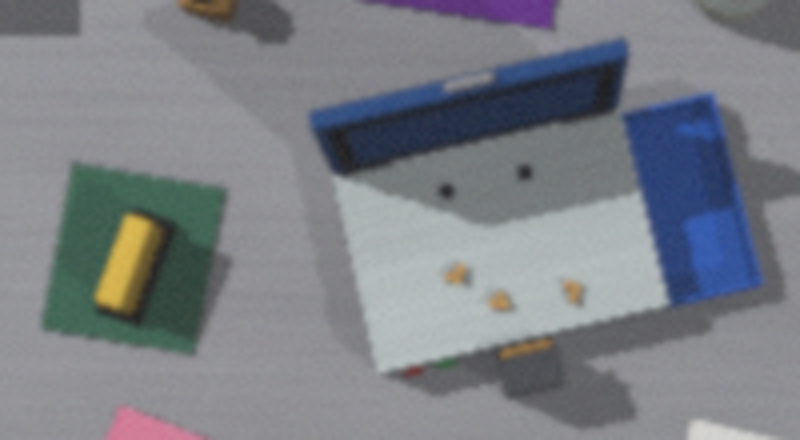

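The crop confirms the choice: scraper (x4 crop pixel 130,265) on the small green mat, with three chips at (457,274), (500,301) and (573,291). The two dark dots are not chips.

```bash
cat >> h.py <<'E'
from scipy.spatial.transform import Rotation as R
def go(p,yaw_y=None):
    "shift in tool axes (mm) to TCP p (m), turn needed for tool y at world angle yaw_y (mod 180)"
    s=readout.get_state(); M=R.from_rotvec(s['eef_rot']).as_matrix(); d=M.T@(np.array(p)-s['eef_pos'])*1000
    a=np.degrees(np.arctan2(M[1,1],M[0,1])); t=None if yaw_y is None else round(-((yaw_y-a+90)%180-90),1)
    print('t',round(float(s['time']),2),'tcp',s['eef_pos'].round(4),'yawy',a.round(1),'shift',d.round(1),'turn',t,'F',np.round(s['contact_force'],1),'w',round(float(s['width']),4),'g',round(float(s['grip_force']),1))
E
python3 - <<'E'
from h import *
c=cam('top'); cr=lambda x,y,z: ray(c,215+(x-1.5)/4,160+(y-1.5)/4,z)[:2]*1000
FL,FR,BL=cr(380,373,50),cr(668,305,50),cr(335,176,50)
print('plate',FL.round(1),FR.round(1),BL.round(1),'ly',np.linalg.norm(FL-FR).round(1),'lx',np.linalg.norm(FL-BL).round(1))
ey=FL-FR; y1=np.degrees(np.arctan2(ey[1],ey[0]))-90; ex=BL-FL; y2=np.degrees(np.arctan2(ex[1],ex[0]))
print('yaw',y1.round(2),y2.round(2))
m=[cr(*p,4) for p in((75,163),(227,190),(195,353),(43,327))]
print('mat',np.mean(m,0).round(1),[np.linalg.norm(m[i]-m[(i+1)%4]).round(1) for i in range(4)],'ang',[np.degrees(np.arctan2(*(m[i]-m[(i+1)%4])[::-1])).round(1) for i in range(4)])
yaw=np.radians(y1); X=np.array([np.cos(yaw),np.sin(yaw)]);Y=np.array([-X[1],X[0]])
C=(FL+FR)/2+75*X; print('fixture',C.round(1))
for p in((503.5,30.3),(492.7,-55.2),(484.8,-1.6)): d=np.array(p)-C; print('chip fx',(d@X).round(1),(d@Y).round(1))
# scraper check: predicted vs seen yellow centroid
a=np.radians(-18); x=np.array([np.cos(a),np.sin(a)]); y=np.array([-x[1],x[0]]); q=np.array([.508,.2755])
for n in('top','scene'):
    k=cam(n); h=cv2.cvtColor(k['image'],cv2.COLOR_RGB2HSV); M=((h[...,0]>18)&(h[...,0]<35)&(h[...,1]>130)).astype(np.uint8)
    if n=='top': w=(215,190,280,260)
    else: w=(395,215,445,260)
    mm=np.zeros_like(M); mm[w[1]:w[3],w[0]:w[2]]=M[w[1]:w[3],w[0]:w[2]]
    P=np.array([proj(k,[*(q+sx*.035*x+sy*.011*y),z]) for sx in(-1,1) for sy in(-1,1) for z in(.016,.066)],np.float32)
    hu=cv2.convexHull(P); o=cv2.moments(hu); r=cv2.moments(mm,True); print(n,'pred',o['m10']/o['m00'],o['m01']/o['m00'],o['m00'],'seen',r['m10']/r['m00'],r['m01']/r['m00'],r['m00'])
    print(' axis', cv2.minAreaRect(hu), cv2.minAreaRect(max(cv2.findContours(mm,0,2)[0],key=len)))
go([.508,.2755,.20],72)
E
```

```text
plate [-1230.  -2775.8] [-3069.9  4363. ] [-6154.  -4044.4] ly 7372.1 lx 5084.9
yaw -165.55 -165.55
mat [ 155.8 -465.2] [np.float64(204.1), np.float64(216.3), np.float64(201.6), np.float64(218.3)] ang [np.float64(-99.0), np.float64(171.0), np.float64(81.6), np.float64(-8.3)]
fixture [-2222.6   774.9]
chip fx -2454.0 1401.4
chip fx -2422.2 1481.5
chip fx -2427.9 1427.6
top pred 246.70364166763127 225.22598244495902 255.66520361846779 seen 246.6255707762557 225.3744292237443 219.0
 axis ((246.7271728515625, 225.1786651611328), (10.752605438232422, 24.090242385864258), 20.278953552246094) ((246.73231506347656, 225.2584686279297), (9.54084300994873, 24.07398796081543), 19.440034866333008)
scene pred 417.5052250064986 241.55056180796785 471.79956684890203 seen 418.32798165137615 241.3440366972477 436.0
 axis ((417.5856628417969, 241.40304565429688), (16.583810806274414, 34.20791244506836), 54.79896926879883) ((418.49993896484375, 240.99998474121094), (16.086305618286133, 31.895263671875), 56.3099365234375)
t 0.3 tcp [0.261  0.5679 0.3037] yawy 65.3 shift [-346.6 -162.5  103.8] turn -6.7 F [ 1.2  0.1 -0.7] w 0.0859 g 0.0
```

Emit:
{"op": "arm_command", "data": {"series": [[-0.044,-0.02,0.01,0,0.085],[-0.044,-0.02,0.01,0,0.085],[-0.044,-0.02,0.01,0,0.085],[-0.044,-0.02,0.01,0,0.085],[-0.044,-0.02,0.01,0,0.085],[-0.044,-0.02,0.01,0,0.085],[-0.044,-0.02,0.01,0,0.085],[-0.039,-0.022,0.01,-6.7,0.085]]}}

```text
time: 1.3
eef_pos: [0.5097, 0.2745, 0.2236]
eef_rot: [0.488, 3.103, 0.0]
contact_force: [0.3, 0.8, 0.1]
width: 0.0849
grip_force: 0.0
```

```bash
cat > meas.py <<'E'
from h import *
c=cam('top'); cr=lambda x,y,z: ray(c,215+(x-1.5)/4,160+(y-1.5)/4,z/1000)[:2]*1000
FL,FR,BL=cr(380,373,50),cr(668,305,50),cr(335,176,50)
print('plate',FL.round(1),FR.round(1),BL.round(1),'ly',np.linalg.norm(FL-FR).round(1),'lx',np.linalg.norm(FL-BL).round(1))
ey=FL-FR; y1=np.degrees(np.arctan2(ey[1],ey[0]))-90; ex=BL-FL; y2=np.degrees(np.arctan2(ex[1],ex[0]))
print('yaw',y1.round(2),y2.round(2))
m=[cr(*p,4) for p in((75,163),(227,190),(195,353),(43,327))]
print('mat',np.mean(m,0).round(1),[np.linalg.norm(m[i]-m[(i+1)%4]).round(1) for i in range(4)],'ang',[np.degrees(np.arctan2(*(m[i]-m[(i+1)%4])[::-1])).round(1) for i in range(4)])
yaw=np.radians(y1); X=np.array([np.cos(yaw),np.sin(yaw)]);Y=np.array([-X[1],X[0]])
C=(FL+FR)/2+75*X; print('fixture',C.round(1))
for p in((503.5,30.3),(492.7,-55.2),(484.8,-1.6)): d=np.array(p)-C; print('chip fx',(d@X).round(1),(d@Y).round(1))
E
python3 meas.py; python3 -c "
from h import *
go([.508,.2755,.101],72)"
```

```text
plate [429.9  85.1] [ 484.2 -125.5] [575.2 122.5] ly 217.5 lx 150.0
yaw 14.45 14.45
mat [515.3 277.8] [np.float64(119.7), np.float64(126.9), np.float64(118.3), np.float64(128.1)] ang [np.float64(81.0), np.float64(-9.0), np.float64(-98.4), np.float64(171.7)]
fixture [529.7  -1.5]
chip fx -17.4 37.3
chip fx -49.2 -42.8
chip fx -43.5 11.1
t 1.35 tcp [0.5119 0.2711 0.2224] yawy 72.5 shift [  5.    3.2 121.4] turn 0.5 F [ 1.8 -3.7 -2.1] w 0.0851 g 0.0
```

Emit:
{"op": "arm_command", "data": {"series": [[0.002,0.001,0.03,0.5,0.085],[0,0,0.03,0,0.085],[0,0,0.03,0,0.085],[0,0,0.03,0,0.085],[0,0,0.002,0,0.085],[0,0,0,0,0.085]]}}

```text
time: 2.1
eef_pos: [0.5073, 0.2776, 0.1026]
eef_rot: [0.504, 3.1, 0.001]
contact_force: [-0.1, -0.2, -0.2]
width: 0.0849
grip_force: 0.0
```

```bash
python3 -c "
from h import *
go([.508,.2755,.101],72)"
```

```text
t 2.1 tcp [0.5073 0.2776 0.1026] yawy 71.5 shift [-1.3 -1.7  1.6] turn -0.5 F [-0.1 -0.2 -0.2] w 0.0849 g 0.0
```

Emit:
{"op": "arm_command", "data": {"series": [[-0.001,-0.002,0.001,0,0.03],[0,0,0,0,0.0],[0,0,0,0,0.0],[0,0,0,0,0.0],[0,0,0,0,0.0],[0,0,0,0,0.0],[0,0,0,0,0.0]], "squeeze": 50}}

```text
time: 2.98
eef_pos: [0.5075, 0.2752, 0.1014]
eef_rot: [0.504, 3.1, 0.001]
contact_force: [-0.6, -1.0, 5.3]
width: 0.0215
grip_force: 49.6
```

```bash
python3 -c "
from h import *
go([.508,.2755,.101],72)"
```

```text
t 2.98 tcp [0.5075 0.2752 0.1014] yawy 71.5 shift [-0.4  0.4  0.4] turn -0.5 F [-0.6 -1.   5.3] w 0.0215 g 49.6
```

Emit:
{"op": "arm_command", "data": {"series": [[0,0,-0.03,0,0],[0,0,-0.03,0,0],[0,0,-0.03,0,0],[0,0,0,-8,0],[0,0,0,-8,0],[0,0,0,-8,0],[0,0,0,-9,0],[0,0,0,0,0]]}}

```text
time: 3.98
eef_pos: [0.5072, 0.2752, 0.1908]
eef_rot: [0.395, -3.116, 0.0]
contact_force: [-0.4, 1.4, -0.7]
width: 0.0213
grip_force: 49.0
```

```bash
python3 -c "
from h import *
go([.4826,.0689,.191],104.5)"
```

```text
t 3.98 tcp [0.5072 0.2752 0.1908] yawy 104.5 shift [  75.4 -193.6   -0.2] turn -0.0 F [-0.4  1.4 -0.7] w 0.0213 g 49.0
```

Emit:
{"op": "arm_command", "data": {"series": [[0.015,-0.04,0,0,0],[0.015,-0.04,0,0,0],[0.015,-0.04,0,0,0],[0.015,-0.04,0,0,0],[0.015,-0.034,0,0,0],[0,0,0.01,0,0],[0,0,0,0,0]]}}

```text
time: 4.85
eef_pos: [0.4833, 0.0688, 0.1803]
eef_rot: [0.393, -3.116, -0.0]
contact_force: [-0.9, 0.5, -0.8]
width: 0.0216
grip_force: 49.4
```

```bash
python3 -c "
from h import *
go([.4826,.0689,.1485],104.5)
c=cam('scene'); save(cv2.resize(c['image'][150:270,230:420],None,fx=4,fy=4,interpolation=cv2.INTER_CUBIC),'a.png')"
```

```text
t 4.85 tcp [0.4833 0.0688 0.1803] yawy 104.4 shift [ 0.6  0.3 31.8] turn -0.1 F [-0.9  0.5 -0.8] w 0.0216 g 49.4
```

View pics/a.png

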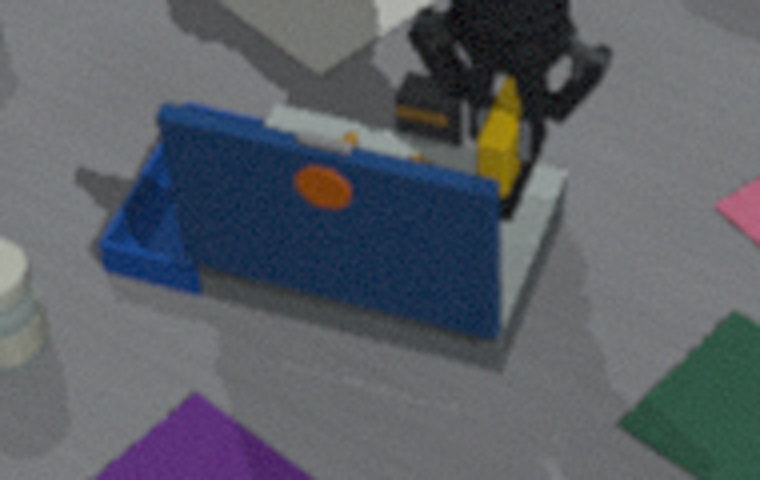

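The scraper (500,150 in the crop) hangs over the +y end of the plate, square to it, with the chips at (350,138) and (418,158) on the tray side. Lowering.

Emit:
{"op": "arm_command", "data": {"series": [[0,0,0.015,0,0],[0,0,0.01,0,0],[0,0,0.006,0,0],[0,0,0,0,0]]}}

```text
time: 5.4
eef_pos: [0.4833, 0.0688, 0.1496]
eef_rot: [0.397, -3.116, -0.0]
contact_force: [0.8, 0.5, -0.4]
width: 0.0211
grip_force: 49.4
```

```bash
python3 -c "
from h import *
X=np.array([.9684,.2495]);Y=np.array([-.2495,.9684]);p=np.array([.5297,-.0015])-.028*X-.108*Y
print(p);go([*p,.1485],104.5)"
```

```text
[ 0.5295308 -0.1130732]
t 5.4 tcp [0.4833 0.0688 0.1496] yawy 104.5 shift [   0.9 -187.7    1.1] turn 0.0 F [ 0.8  0.5 -0.4] w 0.0211 g 49.4
```

Emit:
{"op": "arm_command", "data": {"series": [[0,-0.008,0.001,0,0],[0,-0.01,0,0,0],[0,-0.01,0,0,0],[0,-0.01,0,0,0],[0,-0.01,0,0,0],[0,-0.01,0,0,0],[0,-0.01,0,0,0],[0,-0.01,0,0,0]]}}

```text
time: 6.4
eef_pos: [0.5031, -0.0076, 0.1489]
eef_rot: [-0.397, 3.116, 0.0]
contact_force: [-1.0, 0.7, -0.8]
width: 0.0214
grip_force: 49.4
```

Emit:
{"op": "arm_command", "data": {"series": [[0,-0.01,0,0,0],[0,-0.01,0,0,0],[0,-0.008,0,0,0],[0,-0.007,0,0,0],[0,-0.007,0,0,0],[0,-0.007,0,0,0],[0,-0.007,0,0,0],[0,-0.007,0,0,0]]}}

```text
time: 7.4
eef_pos: [0.5188, -0.0684, 0.1489]
eef_rot: [-0.397, 3.116, 0.0]
contact_force: [-0.5, -0.6, -0.8]
width: 0.0211
grip_force: 49.4
```

Emit:
{"op": "arm_command", "data": {"series": [[0,-0.007,0,0,0],[0,-0.007,0,0,0],[0,-0.007,0,0,0],[0,-0.007,0,0,0],[0,-0.007,0,0,0],[0,-0.007,0,0,0],[0,0,0,0,0],[0,0,0,0,0]]}}

```text
time: 8.4
eef_pos: [0.5292, -0.1085, 0.1488]
eef_rot: [0.397, -3.116, -0.0]
contact_force: [0.2, -0.3, -1.2]
width: 0.0211
grip_force: 49.4
```

```bash
python3 -c "
from h import *
go([.5295,-.1131,.1485],104.5)
c=cam('top'); a=c['image'][160:260,290:420]
c=cam('scene'); b=c['image'][150:250,230:360]
save(cv2.resize(np.hstack([a,b]),None,fx=3,fy=3,interpolation=cv2.INTER_CUBIC),'b.png')"
```

```text
t 8.4 tcp [ 0.5292 -0.1085  0.1488] yawy 104.5 shift [ 0.8 -4.5  0.3] turn 0.0 F [ 0.2 -0.3 -1.2] w 0.0211 g 49.4
```

View pics/b.png

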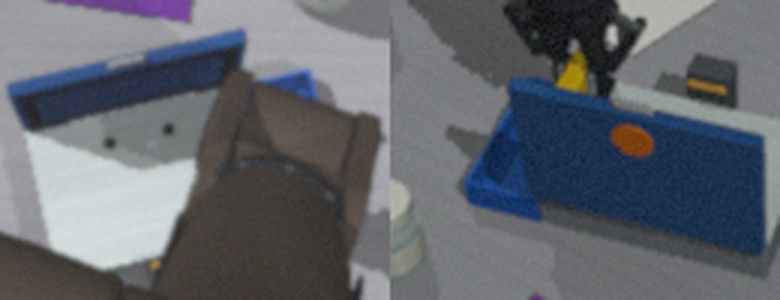

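The swept plate looks clear and the foot is over the tray edge. The orange spot at (155,265) is the catch's roller stripe. I'll push a little further, then lift away and check.

Emit:
{"op": "arm_command", "data": {"series": [[0,-0.006,0,0,0],[0,0,0,0,0],[0,0,-0.03,0,0],[0,0,-0.03,0,0],[0,0.03,-0.01,0,0],[0,0.05,0,0,0],[0,0.06,0,0,0],[0,0.06,0,0,0]]}}

```text
time: 9.5
eef_pos: [0.48, 0.0807, 0.219]
eef_rot: [-0.396, 3.116, 0.0]
contact_force: [1.4, 0.3, -0.9]
width: 0.0216
grip_force: 49.3
```

Emit:
{"op": "arm_command", "data": {"series": [[0,0.06,0,8,0],[0,0.06,0,8,0],[0,0.05,0,8,0],[0,0.03,0,0,0],[0,0,0,0,0]]}}

```text
time: 10.12
eef_pos: [0.4648, 0.2781, 0.2187]
eef_rot: [0.255, 3.131, 0.0]
contact_force: [-0.9, -0.3, -1.5]
width: 0.0215
grip_force: 49.3
```

```bash
python3 -c "
from h import *
go([.5153,.2778,.150],81.4)
c=cam('top'); a=c['image'][160:260,290:420]
c=cam('scene'); b=c['image'][150:250,230:360]
save(cv2.resize(np.hstack([a,b]),None,fx=3,fy=3,interpolation=cv2.INTER_CUBIC),'c.png')"
```

```text
t 10.12 tcp [0.4648 0.2781 0.2187] yawy 80.7 shift [-49.8   7.9  68.8] turn -0.7 F [-0.9 -0.3 -1.5] w 0.0215 g 49.3
```

View pics/c.png

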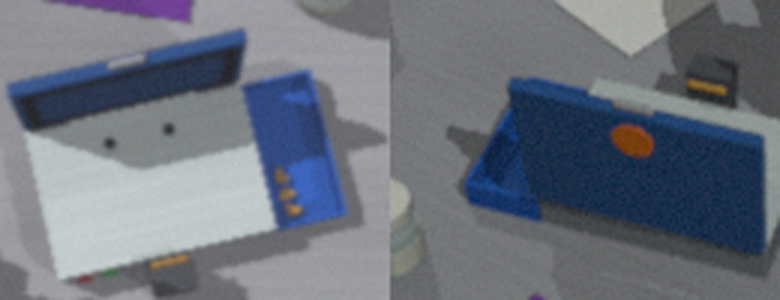

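All three chips lie in the tray, at (280,175), (287,193) and (294,210) in the left crop, and the plate is clear. Now the scraper goes back on the mat.

Emit:
{"op": "arm_command", "data": {"series": [[-0.02,0.003,0,-0.7,0],[-0.02,0.003,0.02,0,0],[-0.01,0.002,0.03,0,0],[0,0,0.03,0,0],[0,0,0.02,0,0],[0,0,0.01,0,0],[0,0,0,0,0]]}}

```text
time: 11.1
eef_pos: [0.5157, 0.2758, 0.1088]
eef_rot: [-0.242, -3.132, 0.0]
contact_force: [-0.2, -1.1, -0.6]
width: 0.0215
grip_force: 49.3
```

```bash
python3 -c "
from h import *
go([.5153,.2778,.1014],81.4)"
```

```text
t 11.1 tcp [0.5157 0.2758 0.1088] yawy 81.2 shift [0.7 1.9 7.4] turn -0.2 F [-0.2 -1.1 -0.6] w 0.0215 g 49.3
```

Emit:
{"op": "arm_command", "data": {"series": [[0,0.001,0.004,0,0],[0,0,0.002,0,0],[0,0,0.001,0,0],[0,0,0,0,0]]}}

```text
time: 11.6
eef_pos: [0.5158, 0.2776, 0.102]
eef_rot: [0.24, 3.132, 0.0]
contact_force: [0.1, -0.7, -0.4]
width: 0.0216
grip_force: 49.3
```

```bash
python3 -c "
from h import *
go([.5153,.2778,.1014],81.4)"
```

```text
t 11.6 tcp [0.5158 0.2776 0.102 ] yawy 81.2 shift [0.5 0.2 0.6] turn -0.2 F [ 0.1 -0.7 -0.4] w 0.0216 g 49.3
```

Now a touch lower until contact, then release.

Emit:
{"op": "arm_command", "data": {"series": [[0,0,0.001,0,0],[0,0,0,0,0],[0,0,0,0,0]]}}

```text
time: 11.98
eef_pos: [0.5158, 0.2775, 0.1014]
eef_rot: [0.241, 3.132, 0.0]
contact_force: [-2.4, 0.3, 5.3]
width: 0.0213
grip_force: 50.1
```

Emit:
{"op": "arm_command", "data": {"series": [[0,0,0,0,0.03],[0,0,0,0,0.06],[0,0,0,0,0.085],[0,0,0,0,0.085],[0,0,0,0,0.085],[0,0,0,0,0.085]]}}

```text
time: 12.72
eef_pos: [0.5158, 0.2775, 0.1009]
eef_rot: [0.241, 3.132, 0.0]
contact_force: [0.1, -1.0, -0.1]
width: 0.0847
grip_force: 0.0
```

Emit:
{"op": "arm_command", "data": {"series": [[0,0,-0.02,0,0.085],[0,0,-0.04,0,0.085],[0,0,-0.05,0,0.085],[0,0,-0.05,0,0.085],[0,0,-0.05,0,0.0],[0,0,-0.02,0,0.0]]}}

```text
time: 13.48
eef_pos: [0.5159, 0.2776, 0.3341]
eef_rot: [0.24, 3.129, 0.003]
contact_force: [0.2, -0.2, -0.8]
width: 0.051
grip_force: 0.0
```

```bash
python3 -c "
from h import *
go([.5153,.2778,.1014],81.4)
c=cam('top'); hs=cv2.cvtColor(c['image'],cv2.COLOR_RGB2HSV)
c=cam('scene'); b=c['image'][140:290,210:450]
save(cv2.resize(b,None,fx=3,fy=3,interpolation=cv2.INTER_CUBIC),'d.png')"
```

```text
t 13.47 tcp [0.5159 0.2776 0.3341] yawy 81.2 shift [  1.5  -0.4 232.7] turn -0.2 F [ 0.2 -0.2 -0.8] w 0.051 g 0.0
```

View pics/d.png

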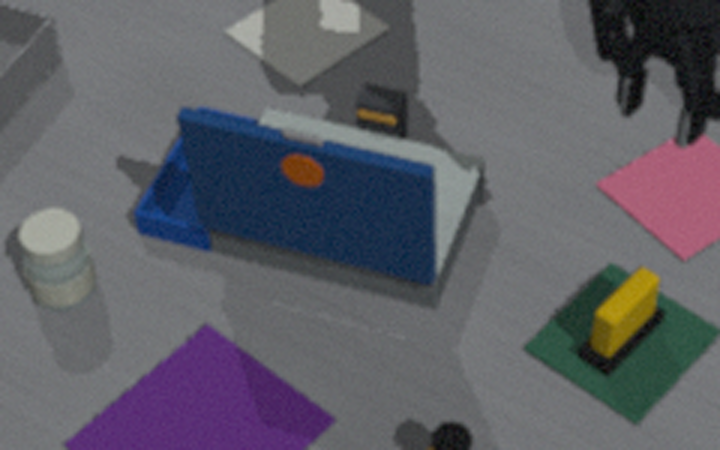

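The scraper stands upright mid-mat (625,320 in the crop) and the lid is still open, with its disc at (303,170). Next I go behind the lid with the fingers shut.

```bash
python3 -c "
from h import *
X=np.array([.9684,.2495]);C=np.array([.5297,-.0015]);H=C+.075*X
c=cam('scene')
for t in(1.4,1.45,1.5,1.55,1.6,1.65,1.7): print(t,proj(c,[*(H+X*(-.12*np.cos(t)+.016*np.sin(t))),.051+.12*np.sin(t)+.016*np.cos(t)]).round(1))
M=cv2.cvtColor(c['image'],cv2.COLOR_RGB2HSV); m=((M[...,0]<14)&(M[...,1]>150)).astype(np.uint8)[180:215,290:330]; r=cv2.moments(m,True); print('disc',r['m10']/r['m00']+290,r['m01']/r['m00']+180,r['m00'])
go([*(C+.135*X),.335],104.5)"
```

```text
1.4 [313.1 188.2]
1.45 [312.2 189.9]
1.5 [311.4 191.6]
1.55 [310.5 193.4]
1.6 [309.7 195.3]
1.65 [308.8 197.3]
1.7 [308.  199.3]
disc 310.38028169014086 196.45070422535213 71.0
t 13.62 tcp [0.5157 0.2775 0.3314] yawy 81.2 shift [-180.5 -220.3   -3.6] turn -23.3 F [-0.4 -0.3 -0.5] w 0.0277 g 0.0
```

Emit:
{"op": "arm_command", "data": {"series": [[-0.03,-0.036,0,0,0],[-0.03,-0.036,0,0,0],[-0.03,-0.036,0,0,0],[-0.03,-0.036,0,0,0],[-0.03,-0.036,0,0,0],[-0.03,-0.04,0,0,0],[0,0,0,-8,0],[0,0,0,-8,0]]}}

```text
time: 14.62
eef_pos: [0.6601, 0.0317, 0.3284]
eef_rot: [0.203, -3.132, -0.001]
contact_force: [-0.4, -0.5, 0.2]
width: 0.0001
grip_force: 0.0
```

Emit:
{"op": "arm_command", "data": {"series": [[0,0,0,-7.3,0],[0,0,0,0,0],[0,0,0,0,0]]}}

```text
time: 15.0
eef_pos: [0.66, 0.0326, 0.3299]
eef_rot: [0.393, -3.116, -0.001]
contact_force: [-0.2, -0.5, 0.8]
width: 0.0002
grip_force: 0.0
```

```bash
python3 -c "
from h import *
X=np.array([.9684,.2495]);C=np.array([.5297,-.0015])
go([*(C+.135*X),.238],104.5)"
```

```text
t 15.0 tcp [0.66   0.0326 0.3299] yawy 104.4 shift [-0.4 -0.6 91.9] turn -0.1 F [-0.2 -0.5  0.8] w 0.0002 g 0.0
```

Emit:
{"op": "arm_command", "data": {"series": [[0,0,0.03,0,0],[0,0,0.03,0,0],[0,0,0.032,0,0],[0.01,0,0,0,0],[0.01,0,0,0,0],[0.01,0,0,0,0],[0.01,0,0,0,0],[0.01,0,0,0,0]]}}

```text
time: 16.0
eef_pos: [0.6113, 0.0198, 0.2398]
eef_rot: [-0.396, 3.115, -0.0]
contact_force: [3.6, 0.4, 2.3]
width: -0.0
grip_force: 1.7
```

Emit:
{"op": "arm_command", "data": {"series": [[0.01,0,0,0,0],[0.01,0,0,0,0],[0,0,0,0,0]]}}

```text
time: 16.38
eef_pos: [0.5914, 0.0149, 0.2386]
eef_rot: [0.396, -3.115, -0.001]
contact_force: [-0.4, -0.3, -0.7]
width: -0.0001
grip_force: 0.0
```

```bash
python3 -c "
from h import *
X=np.array([.9684,.2495]);C=np.array([.5297,-.0015])
go([*(C+.033*X),.2325],104.5)
c=cam('scene'); b=c['image'][140:260,230:390]
save(cv2.resize(b,None,fx=3,fy=3,interpolation=cv2.INTER_CUBIC),'e.png')"
```

```text
t 16.38 tcp [0.5914 0.0149 0.2386] yawy 104.5 shift [30.8 -0.5  6.2] turn 0.0 F [-0.4 -0.3 -0.7] w -0.0001 g 0.0
```

View pics/e.png

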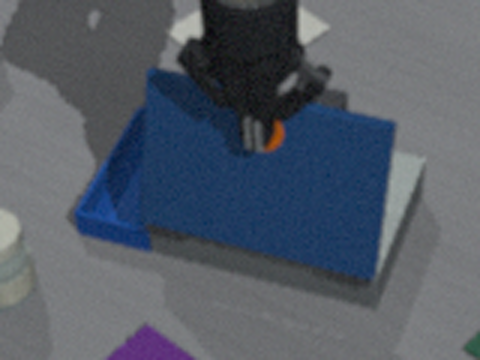

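The lid is swinging down (about 1.25 rad) with the fingertips by the disc at (265,135). I'll follow the arc.

Emit:
{"op": "arm_command", "data": {"series": [[0.01,0.001,0.002,0,0],[0.01,0.001,0.002,0,0],[0.011,0,0.002,0,0],[0.01,0,0.006,0,0],[0.01,0,0.007,0,0],[0.01,0,0.008,0,0],[0.008,0,0.01,0,0],[0.007,0,0.01,0,0]]}}

```text
time: 17.42
eef_pos: [0.5176, -0.0022, 0.1911]
eef_rot: [0.397, -3.116, -0.0]
contact_force: [-0.6, -0.6, 1.8]
width: -0.0002
grip_force: 0.8
```

Emit:
{"op": "arm_command", "data": {"series": [[0.008,0,0.01,0,0],[0.006,0,0.01,0,0],[0.006,0,0.01,0,0],[0.003,0,0.004,0,0],[0.003,0,0.002,0,0],[0,0,0,0,0]]}}

```text
time: 18.18
eef_pos: [0.4929, -0.0086, 0.1559]
eef_rot: [0.397, -3.116, -0.0]
contact_force: [0.8, 0.2, 0.6]
width: -0.0001
grip_force: 0.0
```

```bash
python3 -c "
from h import *
X=np.array([.9684,.2495]);C=np.array([.5297,-.0015])
go([*(C-.045*X),.140],104.5)
c=cam('scene'); b=c['image'][140:260,230:390]
save(cv2.resize(b,None,fx=3,fy=3,interpolation=cv2.INTER_CUBIC),'f.png')"
```

```text
t 18.18 tcp [ 0.4929 -0.0086  0.1559] yawy 104.5 shift [ 7.6 -2.3 15.9] turn 0.0 F [0.8 0.2 0.6] w -0.0001 g 0.0
```

Emit:
{"op": "arm_command", "data": {"series": [[0.007,-0.002,0,0,0],[0,0,0.004,0,0],[0,0,0.004,0,0],[0,0,0.003,0,0],[0,0,0.002,0,0]]}}

```text
time: 18.85
eef_pos: [0.4861, -0.0124, 0.143]
eef_rot: [0.397, -3.115, -0.0]
contact_force: [-5.7, -3.6, 8.8]
width: 0.0003
grip_force: 4.7
```

Emit:
{"op": "arm_command", "data": {"series": [[0,0,0.002,0,0],[0,0,0.001,0,0],[0,0,0,0,0],[0,0,0,0,0]]}}

```text
time: 19.35
eef_pos: [0.487, -0.0123, 0.1398]
eef_rot: [-0.397, 3.116, 0.0]
contact_force: [0.4, -0.4, 0.2]
width: 0.0
grip_force: 0.0
```

Emit:
{"op": "arm_command", "data": {"series": [[0,0,0.001,0,0],[0,0,0.001,0,0],[0,0,0,0,0]]}}

```text
time: 19.73
eef_pos: [0.487, -0.0122, 0.1393]
eef_rot: [-0.397, 3.115, -0.001]
contact_force: [-6.1, 0.6, 25.1]
width: -0.0001
grip_force: 12.4
```

Emit:
{"op": "arm_command", "data": {"series": [[0,0,0.001,0,0],[0,0,0,0,0]]}}

```text
time: 19.98
eef_pos: [0.487, -0.0122, 0.1391]
eef_rot: [-0.397, 3.114, -0.001]
contact_force: [-8.7, 0.5, 38.9]
width: 0.0002
grip_force: 19.3
```

Hard stop felt: 39 N at the expected height. I'll lift straight off and check.

Emit:
{"op": "arm_command", "data": {"series": [[0,0,-0.01,0,0],[0,0,-0.03,0,0],[0,0,-0.05,0,0],[0,0,-0.05,0,0],[0,0.05,0,0,0],[0,0.06,0,0,0],[0,0.06,0,0,0],[0,0.05,0,0,0]]}}

```text
time: 20.98
eef_pos: [0.4309, 0.2026, 0.2771]
eef_rot: [-0.398, 3.116, 0.0]
contact_force: [0.7, -0.7, -0.6]
width: 0.0
grip_force: 0.0
```

Emit:
{"op": "arm_command", "data": {"series": [[0,0,0,0,0],[0,0,0,0,0],[0,0,0,0,0]]}}

```text
time: 21.35
eef_pos: [0.432, 0.1997, 0.2769]
eef_rot: [0.395, -3.117, 0.0]
contact_force: [0.1, 0.5, -0.0]
width: 0.0003
grip_force: 0.0
```

```bash
python3 -c "
from h import *
go([.4,0,.3])
a=cam('top')['image'][140:270,215:415]
b=cam('scene')['image'][140:270,210:450]
save(cv2.resize(np.vstack([np.pad(a,((0,0),(0,40),(0,0))),b]),None,fx=2.3,fy=2.3,interpolation=cv2.INTER_CUBIC),'g.png')"
```

```text
t 21.35 tcp [0.432  0.1997 0.2769] yawy 104.4 shift [  80.8 -185.5  -23.1] turn None F [ 0.1  0.5 -0. ] w 0.0003 g 0.0
```

View pics/g.png

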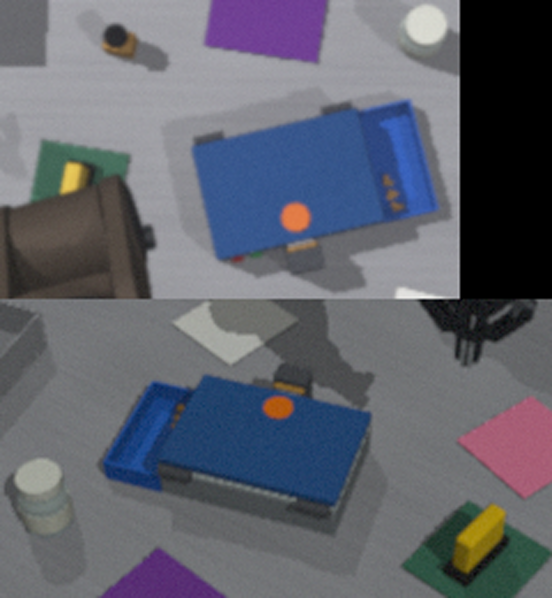

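The lid is flat and latched under the catch, with the disc at (295,217) in the upper view. The chips are in the tray (392,192), the scraper stands on its mat (480,540), and the valve and jar are untouched. Before handing in I check the disc height across the two views.

```bash
python3 -c "
from h import *
L=[]
for n,w in(('top',(325,222,360,245)),('scene',(315,176,345,196))):
    c=cam(n); M=cv2.cvtColor(c['image'],cv2.COLOR_RGB2HSV); m=((M[...,0]<14)&(M[...,1]>150)).astype(np.uint8)[w[1]:w[3],w[0]:w[2]]
    r=cv2.moments(m,True); u,v=r['m10']/r['m00']+w[0],r['m01']/r['m00']+w[1]; print(n,u,v,r['m00'],ray(c,u,v,.067))
    K=np.array([[c['f'],0,c['cx']],[0,c['f'],c['cy']],[0,0,1]]); L.append((K@np.linalg.inv(c['pose'])[:3],np.array([u,v])))
p=cv2.triangulatePoints(L[0][0],L[1][0],L[0][1],L[1][1]); print('disc',(p[:3]/p[3]).ravel().round(4),'expect',[.5297-.045*.9684,-.0015-.045*.2495,.067])"
```

```text
top 343.1720430107527 234.09677419354838 93.0 [ 0.48588051 -0.01218282  0.067     ]
scene 330.66 186.94 50.0 [ 0.48506251 -0.00926872  0.067     ]
disc [ 0.4851 -0.0109  0.0662] expect [0.48612199999999994, -0.0127275, 0.067]
```

The disc height is 66 mm against 67 expected, so the lid is shut.

```bash
python3 -c "
from rig import robot
print(robot.close_job())"
```

```text
the job is handed in; nothing more can be done
None
```

The job is done and handed in after about 21 s: all three chips are in the tray, the scraper stands upright on its green mat, the lid is shut past its catch, and I didn't touch the valve, jar or steel bin.

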